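Rebuild the bearing stack on a cake turntable's spindle

TASK

Rebuild the bearing of the cake turntable after washing: thread the three bearing rings onto the stand's upright stepped spindle in size order, the big blue bush first, then the aluminium sleeve, then the small black bush, each pushed past its rubber grip band until it is fully home on its own shoulder before you fetch the next. Press gently, by feel: the spindle's set height must not change, and a hard push would make it slip down in its clamp. Leave everything else on the worktop where it is.

Things in the scene. Friction and masses are not known exactly. Their poses are not given: they have to be found in the camera images.
- stand: Grey cast turntable stand, fixed: foot 160 mm across, 8 mm thick at its rim, tapering to a neck. Origin: centre of its underside, on the spindle's axis; z up. On that axis stands a stepped steel spindle. Its lowest shoulder, S, is a flange 42 mm across, 78 to 108 mm above the worktop: the last user set this height, it differs each time and is NOT reported. Higher steps are told with each ring.
- collar (a point): Centre of the top of the dark clamp collar (58 mm across, 68 mm above the worktop) from which the spindle rises. Friction alone holds the spindle: more than about 28 N downward in all makes it slide down, which spoils its setting. Above the top journal it has a 12 mm thread, then a cone, its tip 62 mm above S. Each journal has a springy rubber band 12 mm tall round its middle.
- bush_large_center (a point): Centre (half-way up) of the big blue plastic ring, 54 mm outside, 33 mm bore, 18 mm tall, 37 g, lying flat on the worktop. Fits the bottom journal: 32 mm diameter, from S to 18 mm above S, then a cone to 27.6 mm at 20.5 mm. The band holds it up against its weight; it needs 5 to 8 N to start over the band, then about 3 N to slide on; the force rises steeply once it lands on S. Seated, its centre is 9 mm above S.
- sleeve_medium_center (a point): Centre (half-way up) of the aluminium ring, 44 mm outside, 23 mm bore, 16 mm tall, 46 g, lying flat on the worktop. Fits the middle journal: 22 mm diameter, from its shoulder 20.5 mm above S to 36.5 mm, then a cone to 18 mm at 39 mm; same kind of band and push. Seated, its centre is 28.5 mm above S, with a 2.5 mm gap to the big bush.
- bush_small_center (a point): Centre (half-way up) of the small black plastic ring, 34 mm outside, 14 mm bore, 14 mm tall, 16 g, lying flat on the worktop. Fits the top journal: 13 mm diameter, from its shoulder 39 mm above S to 53 mm; same kind of band and push. Seated, its centre is 46 mm above S.
- lock_knob: Red lobed knob 42 mm across, 23 mm tall, that will later screw onto the spindle: to be left alone. Origin: centre of its underside.
- spanner: Steel spanner 170 mm long, lying flat: leave alone. Origin: underside, near its middle; x along its length.
- pastry_brush: Pastry brush lying flat: leave alone. Origin: underside, near its middle; x along its length.
- rolling_pin: Black rolling pin 52 mm thick, 450 mm long over its handles, lying: leave alone. Origin: underside, middle; x along its length.
- jam_jar: Jam jar 72 mm across, 100 mm tall, red cap: leave alone. Origin: centre of its underside.
- tartlet_tin: Small round steel tartlet tin 90 mm across, 22 mm tall: leave alone. Origin: centre of its underside.
- scraper: Steel dough scraper with dark wooden grip, 150 by 105 mm, lying: leave alone. Origin: underside, middle.

How it is judged (in metres and radians):
On the way, in this order (a step that is already met when the one before it is completed fails the run):
1. the big blue bush is home on its shoulder (distance between bush_large_center and spindle_c0 below 0.002 m and not (distance between sleeve_medium_center and spindle_c1 below 0.002 m) and not (distance between bush_small_center and spindle_c2 below 0.002 m)), for 0.2 s.
2. the aluminium sleeve is home on its shoulder (distance between sleeve_medium_center and spindle_c1 below 0.002 m and not (distance between bush_small_center and spindle_c2 below 0.002 m)), for 0.2 s.
3. the small black bush is home on its shoulder (distance between bush_small_center and spindle_c2 below 0.002 m), for 0.2 s.
At the end, for the whole second after the job is handed in: All three rings are threaded on the spindle, big blue bush lowest, aluminium sleeve next, small black bush on top, each with its centre within 2 mm of its fully seated place on its own shoulder, at rest and released (distance between bush_large_center and spindle_c0 below 0.002 m and distance between sleeve_medium_center and spindle_c1 below 0.002 m and distance between bush_small_center and spindle_c2 below 0.002 m and linear speed of each of bush_large, sleeve_medium, bush_small below 0.01 m/s); the robot touches nothing.
It fails at once if the spindle is pushed so hard that it slips in its clamp (its height changes by more than 2 mm) (distance of spindle_c0 from where it was at the start of the episode above 0.002 m).
It fails at once if another thing on the worktop is pushed away by more than 20 mm (distance of any of lock_knob, spanner, pastry_brush, rolling_pin, jam_jar, tartlet_tin, scraper from where it was at the start of the episode above 0.02 m).
It also fails if it takes over 72 s, if anything falls off the work surface, if the arm or the gripper's body presses on something with over 40 N, if the wrist force passes 120 N, or if a joint passes its speed limit or range.

ROBOT

A 6-joint arm with a two-finger parallel gripper is mounted at the origin on the work surface. World frame = base frame: x ahead of the robot, y to its left, z up, the work surface at z = 0. Lengths are in mm, angles in rad, forces in N, time in s.
With the tool pointing down it reaches from about 300 to 775 mm from the base axis. Payload 14.6 kg.
Tool frame: the origin (TCP) lies at the very end of the fingers, on their centre line; the grasp point (between the pads) lies 19 mm behind it; z points along the fingers, y is the line along which they close (so a half turn about z gives the same grasp; the last joint's range is limited). The gripper opens to 94 mm and grips with 3 to 60 N. Pads are 16 mm wide; open, the fingers measure 119 mm over their backs; the gripper's body (75 mm by 177 mm) begins 78 mm behind the grasp point.
Start: joints at [1.093, 0.3, 1.521, -0, 1.321, -0.067], TCP at [219.635, 504.232, 171.246] pointing down, gripper open.
Joint ranges: [-3.03, 3.03], [-0.79, 2.21], [0.23, 2.52], [-1.04, 4.18], [0, 3.07], [-2.55, 2.55]. Speed limits (rad/s): [2.22, 2.22, 2.57, 3.14, 3.14, 3.14].

INTERFACE

Orientations are given as [roll, pitch, yaw] about the fixed x, y, z axes, in that order (R = Rz(yaw) Ry(pitch) Rx(roll)).
In Python, from cell import manip, optics gives the robot as it stands.
- The arm moves only by the shell command python3 -m crank 'ROWS' [FORCE]. ROWS is JSON, a list of rows, each a list of 7 numbers: the opening in per cent of the stroke, from 0 (shut) to 100 (fully open), then the shift along the tool's x, y, z in mm, then the turn, a rotation vector about the tool's x, y, z in rad. A call has 1 to 10 rows; each row is the pose to reach, as a shift and turn from the pose commanded when the call began, along the tool's axes at that moment; what a row does not reach only later rows make up. A row lasts 1/10 s, in which the tool goes at most 50 mm and 8.59 degrees, less where a joint would pass 70% of its speed; a pose out of reach is approached as far as the arm can. A call with a gripper value outside its range is refused whole. The fingers move at their own pace and stop on an object; FORCE is the grip in N (left out, the last holds). Time passes only in rows, so rows that repeat a pose let the fingers close. It gives the time, the measured TCP pose, the force, the opening and the grip force at its end, in the units of the state.
- manip.read_state(): the state, without advancing time (a new reading comes with each control period).
- optics.camera(name): name is "scene" or "top"; returns (picture, depth): 400x640x3 uint8, red, green, blue; 400x640 float32, mm along the optical axis (not along the pixel's ray), 0 where there is no reading.
- optics.calibration(name): a dict with "camera_matrix" (3x3 intrinsics, pixels), "R" (3x3) and "t" (3): a world point X has camera coordinates R X + t. Camera axes: x right, y down, z forward; pixel columns grow to the right and rows downward; lengths in mm; the calibration is good to about 2 mm. A picture is of the moment at which its call begins. calibration takes no time and is no camera call.
- manip.sign_off(): hands the job in; it is judged then, once.
The state is a dict: "clock": time; "joints": joint angles; "qd": joint speeds; "effort": joint torques, N m; "eef_pos": TCP position; "eef_rot": TCP orientation; "wrist_force": force on the tool from outside, world axes, zero at the start; "moment": the same for the moment, N m; "finger_gap": finger opening in mm; "finger_force": force on a finger pad.
Only numpy, scipy, OpenCV 4.12 (cv2) and the standard library are available. Lean on these libraries where they do the work, as an engineer would, in place of code of your own. Each camera call takes 0.05 s, during which the arm holds its last target. There are 200 camera calls.

## Working session

There is one attempt and no reset: what is moved stays moved. The work goes in short steps, Python scripts to look and compute and a shell command to move; the robot and the scene stay as the last step left them, time stands still between calls to the robot, and variables do not carry over. Pictures are saved under pics/ and viewed, at most 10 in all, crops included, and the job is handed in when it is done.

```bash
mkdir -p pics; ls; python3 - <<'E'
from cell import manip, optics
import cv2,numpy as np
s=manip.read_state(); print(s)
for n in ("top","scene"):
    p,d=optics.camera(n); cv2.imwrite(f"pics/{n}0.png",p[:,:,::-1]); np.savez(f"{n}0.npz",p=p,d=d)
    c=optics.calibration(n); print(n,c)
E
```

```text
pics
{'clock': 0.0, 'joints': array([ 1.09341139e+00,  3.00490015e-01,  1.52156216e+00,  7.98057200e-06,
        1.32071176e+00, -6.66325126e-02]), 'qd': array([ 2.34236251e-04, -1.11871898e-03,  6.39356612e-04, -1.21901831e-05,
       -1.10288237e-03,  9.23099183e-04]), 'effort': array([-1.48707895e-03, -5.31819069e+01, -3.52727044e+01,  7.07728160e-02,
        2.44903058e-02, -1.03759503e-04]), 'eef_pos': array([219.49406467, 503.97825511, 170.68398523]), 'eef_rot': array([-3.14042448e+00, -8.57007752e-05,  2.73083820e+00]), 'wrist_force': array([ 0.15041964,  0.46384712, -0.92043647]), 'moment': array([-0.00012685, -0.05099062, -0.02930517]), 'finger_force': 0.0, 'finger_gap': 93.8150071307035}
top {'camera_matrix': array([[471.97546238,   0.        , 321.30495673],
       [  0.        , 471.97546238, 202.2631512 ],
       [  0.        ,   0.        ,   1.        ]]), 'R': array([[ 0.02113494, -0.99941285,  0.0269681 ],
       [-0.99344938, -0.02402345, -0.11171927],
       [ 0.11230154, -0.02443026, -0.99337381]]), 't': array([ -66.35841464,  605.55162943, 1190.56494892])}
scene {'camera_matrix': array([[452.75151957,   0.        , 315.85643806],
       [  0.        , 452.75151957, 202.0988058 ],
       [  0.        ,   0.        ,   1.        ]]), 'R': array([[-0.4631798 ,  0.88626048, -0.00261377],
       [ 0.74014381,  0.38519033, -0.55119466],
       [-0.48749525, -0.2572368 , -0.83437259]]), 't': array([ 324.88276491, -378.5046967 , 1801.27804998])}
```

View pics/top0.png

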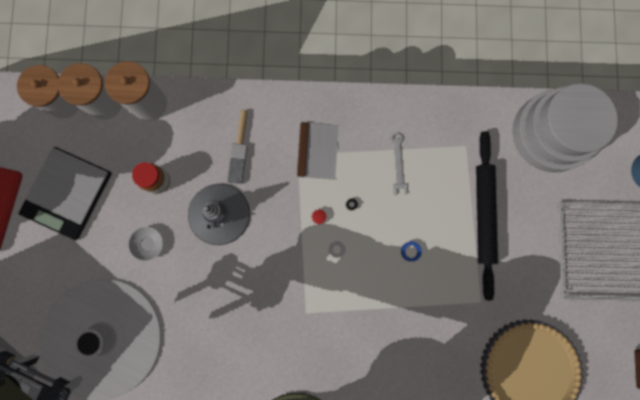

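View pics/scene0.png

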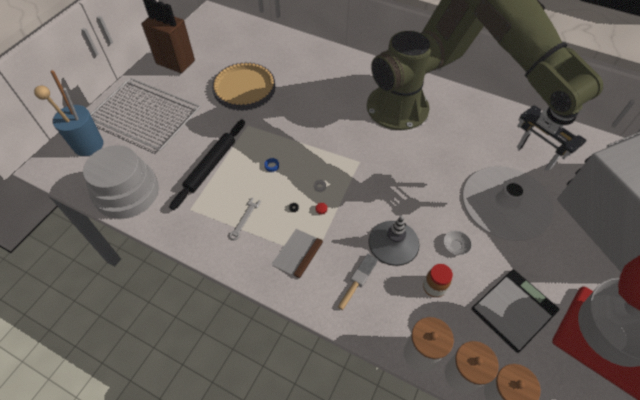

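Top view: blue ring at about (411,251), sleeve (337,249), black ring (352,204), knob (320,217), stand (219,213) with spindle tip near (212,210). Scene view: blue (272,164), sleeve (321,185), black (294,208), spindle tip about (400,217).

```bash
cat > h.py <<'E'
import numpy as np,cv2
from cell import manip,optics
C={n:optics.calibration(n) for n in("top","scene")}
def onplane(n,uv,z):
    c=C[n];K,R,t=c["camera_matrix"],c["R"],c["t"]
    o=-R.T@t; d=R.T@np.linalg.inv(K)@np.array([uv[0],uv[1],1.]); return o+d*(z-o[2])/d[2]
def proj(n,X):
    c=C[n];p=c["camera_matrix"]@(c["R"]@np.asarray(X,float)+c["t"]);return p[:2]/p[2]
def cloud(n,d):
    c=C[n];K,R,t=c["camera_matrix"],c["R"],c["t"];v,u=np.mgrid[:400,:640]
    P=np.stack([(u-K[0,2])/K[0,0]*d,(v-K[1,2])/K[1,1]*d,d],-1); return (P-t)@R
def tri(a,b):
    A=[];B=[]
    for n,uv in(("top",a),("scene",b)):
        c=C[n];K,R,t=c["camera_matrix"],c["R"],c["t"];M=K@np.c_[R,t]
        for i in(0,1):
            r=uv[i]*M[2]-M[i];A.append(r[:3]);B.append(-r[3])
    return np.linalg.lstsq(np.array(A),np.array(B),rcond=None)[0]
E
python3 - <<'E'
from h import *
np.set_printoptions(precision=1,suppress=True)
px={"top":{"blue":(411,251),"sleeve":(337,249),"black":(352,204),"stand":(212,212)},"scene":{"blue":(272,164),"sleeve":(321,185),"black":(294,208),"stand":(400,222)}}
crops=[]
for n in px:
    f=np.load(n+"0.npz");d=f["d"];P=cloud(n,d)
    for k,(u,v) in px[n].items():
        h=11 if k!="stand" else 28
        w=P[v-h:v+h+1,u-h:u+h+1]; 
        m=(w[...,2]>6)&(w[...,2]<40) if k!="stand" else (w[...,2]>75)
        q=w[m]
        if len(q): print(n,k,m.sum(),"mid",(q.min(0)+q.max(0))/2,"mean",q.mean(0),"min",q.min(0),"max",q.max(0),onplane(n,(u,v),15)[:2])
        if k=="stand":
            for z in range(75,180,8):
                s=q[(q[:,2]>=z)&(q[:,2]<z+8)]
                if len(s): print("   z",z,len(s),s.mean(0),np.ptp(s,0))
        h=16 if k!="stand" else 24
        c=f["p"][v-h:v+h,u-h:u+h,::-1]; c=cv2.normalize(c,None,0,255,cv2.NORM_MINMAX)
        crops.append(cv2.resize(c,(200,200),interpolation=cv2.INTER_CUBIC))
cv2.imwrite("pics/crops.png",np.vstack([np.hstack(crops[:4]),np.hstack(crops[4:])]))
E
```

```text
top blue 236 mid [ 487.6 -291.6   14.6] mean [ 485.4 -291.1   16.6] min [ 460.  -318.     6.3] max [ 515.2 -265.2   23. ] [ 486.3 -291. ]
top sleeve 163 mid [484.9 -96.8  13.4] mean [486.8 -96.5  15. ] min [ 458.6 -117.9    6. ] max [511.2 -75.6  20.8] [487.3 -96.7]
top black 114 mid [ 611.2 -140.4   13.3] mean [ 606.8 -133.3   13.2] min [ 585.6 -164.2    6.1] max [ 636.8 -116.6   20.6] [ 606.5 -134.3]
top stand 241 mid [530.5 107.1 663.7] mean [564.2 197.9 191.2] min [469.3 -22.7  75.4] max [ 591.6  236.9 1252.1] [576.6 232.3]
   z 75 2 [532.6 229.1  75.4] [2.5 2.3 0.2]
   z 91 42 [570.7 211.   96.9] [39.2 40.3  5.7]
   z 99 23 [566.1 209.6 101.1] [36.1 33.7  7.6]
   z 107 23 [570.6 209.5 111.8] [34.1 34.3  6.2]
   z 115 49 [571.6 213.1 118.1] [29.2 31.7  6.1]
   z 123 16 [570.2 211.2 127.7] [24.7 20.6  7.9]
   z 131 28 [571.8 214.  135.6] [21.4 20.1  7. ]
   z 139 10 [571.  213.5 142.8] [16.4 16.9  7.9]
   z 147 16 [572.6 214.2 150.9] [12.1 12.3  7.5]
   z 155 16 [573.1 217.2 159. ] [9.7 9.7 5.9]
   z 163 1 [570.2 218.  163.8] [0. 0. 0.]
scene blue 132 mid [ 493.8 -294.1   15.6] me
[... 319 characters left out ...]
6.1] max [636.8 -86.3  18.8] [ 615.8 -127.6]
scene stand 199 mid [925.3 258.9 685.5] mean [620.9 223.1 176.8] min [541.9 196.6  75.8] max [1308.7  321.2 1295.2] [502.5 208.6]
   z 75 9 [583.6 220.1  77.5] [50.5 24.7  3.3]
   z 83 1 [592.4 216.9  83.1] [0. 0. 0.]
   z 91 35 [587.3 216.7  96.4] [35.1 40.4  7.6]
   z 99 21 [585.7 220.3 101.6] [31.6 39.   7.4]
   z 107 24 [588.5 219.  111.1] [17.9 32.5  6.7]
   z 115 32 [584.4 216.  119.1] [24.2 30.5  6.9]
   z 123 13 [582.6 221.7 127.5] [18.2 19.7  7.4]
   z 131 21 [582.2 216.5 135.2] [16.9 20.8  6.6]
   z 139 12 [581.7 218.6 142.3] [10.3 14.2  7.9]
   z 147 9 [581.1 215.3 150.6] [ 8.2 11.   6.5]
   z 155 12 [577.7 217.5 158.4] [ 9.8 10.3  6.4]
```

View pics/crops.png

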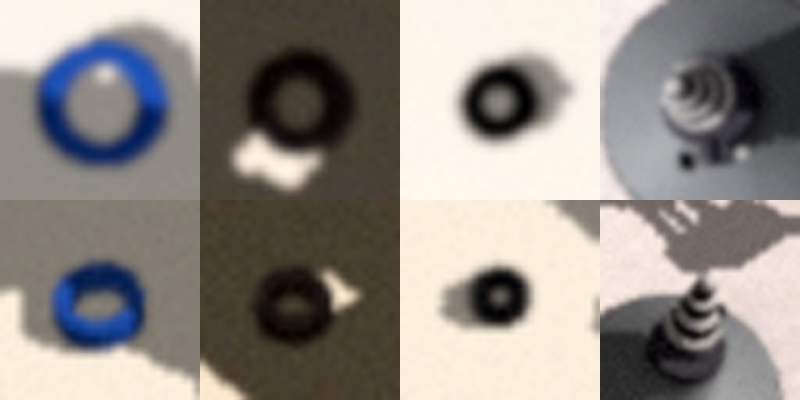

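The crops show all three rings lying flat and the stepped spindle clearly; now a proper model fit (surface of revolution on depth) for centres and S.

```bash
cat >> h.py <<'E'
from scipy.optimize import least_squares
SP=[(29,-35),(29,-29),(13,-29),(21,-8),(21,0),(16,0),(16,18),(13.8,20.5),(11,20.5),(11,36.5),(9,39),(6.5,39),(6.5,53),(6,53),(6,57),(0,62)]
def ring(o,b,h): return [(o,-h/2),(o,h/2),(b,h/2),(b,-h/2)]
def pd(r,z,prof):
    best=np.full(len(r),1e9);p=np.c_[r,z];prof=np.array(prof,float)
    for a,b in zip(prof[:-1],prof[1:]):
        t=np.clip((p-a)@(b-a)/((b-a)@(b-a)),0,1); best=np.minimum(best,np.linalg.norm(p-a-t[:,None]*(b-a),axis=1))
    return best
def fit(P,x0,prof,zlo,zhi,rad,free=True):
    q=P.reshape(-1,3);q=q[(np.hypot(*(q[:,:2]-x0[:2]).T)<rad)&(q[:,2]>zlo)&(q[:,2]<zhi)]
    g=lambda x:pd(np.hypot(q[:,0]-x[0],q[:,1]-x[1]),q[:,2]-x[2],prof)
    r=least_squares(g,x0,loss="soft_l1",f_scale=1.0); return r.x,len(q),np.median(g(r.x))
E
python3 - <<'E'
from h import *
np.set_printoptions(precision=1,suppress=True)
for n in("top","scene"):
    P=cloud(n,np.load(n+"0.npz")["d"])
    print(n,"cam",-C[n]["R"].T@C[n]["t"])
    print("spindle",*fit(P,[575,214,97],SP,92,175,30))
    print("blue",*fit(P,[487,-291,9],ring(27,16.5,18),5,30,36))
    print("sleeve",*fit(P,[487,-96,8],ring(22,11.5,16),5,30,30))
    print("black",*fit(P,[607,-134,7],ring(17,7,14),5,30,25))
# image-based: ring blobs centroid (mask colour)
for n,seeds in {"top":dict(blue=(411,251),sleeve=(337,249),black=(352,204)),"scene":dict(blue=(272,164),sleeve=(321,185),black=(294,208))}.items():
    p=np.load(n+"0.npz")["p"].astype(int)
    for k,(u,v) in seeds.items():
        w=p[v-12:v+13,u-12:u+13]
        g=w.sum(2); m=(w[...,2]-w[...,0]>40) if k=="blue" else g<(110 if k=="sleeve" else 200)
        m=m.astype(np.uint8); cc,l,st,_=cv2.connectedComponentsWithStats(m); i=1+np.argmax(st[1:,4])
        c=cv2.findContours((l==i).astype(np.uint8),0,1)[0][0]; e=cv2.fitEllipse(c); h={"blue":18,"sleeve":16,"black":14}[k]
        print(n,k,e, onplane(n,(e[0][0]+u-12,e[0][1]+v-12),h*.7))
E
```

```text
top cam [ 469.3  -22.7 1252.1]
spindle [573.  217.2  98.5] 224 0.9171009523438389
blue [ 486.1 -291.8   10. ] 251 1.3779013435880625
sleeve [487.8 -95.6   8.4] 167 1.564869429359879
black [ 606.9 -134.7    7.6] 115 1.279082628145428
scene cam [1308.7  321.2 1295.2]
spindle [577.1 217.2  98.5] 178 1.0115486825262492
blue [ 489.2 -293.5    9.3] 131 1.375939460000403
sleeve [489.9 -96.8   8.5] 100 1.519122960030172
black [ 610.3 -134.6    8. ] 72 1.2704258955443954
top blue ((12.09103775024414, 11.563630104064941), (17.471057891845703, 18.816638946533203), 78.6881103515625) [ 487.5 -291.8   12.6]Traceback (most recent call last):
  File "<stdin>", line 16, in <module>
    return _wrapfunc(a, 'argmax', axis=axis, out=out, **kwds)
    return bound(*args, **kwds)
ValueError: attempt to get argmax of an empty sequence
```

```bash
cat >> h.py <<'E'
from scipy.spatial.transform import Rotation as Ro
def to(x,y,z,yaw=np.pi/2):
    s=manip.read_state(); R=Ro.from_euler("xyz",s["eef_rot"]); T=Ro.from_euler("xyz",[np.pi,0,yaw])
    print("shift",R.inv().apply(np.array([x,y,z])-s["eef_pos"]).round(1),"turn",(R.inv()*T).as_rotvec().round(3),"pos",s["eef_pos"].round(1),"rot",s["eef_rot"].round(3),"j",s["joints"].round(2),"F",s["wrist_force"].round(1),"gap",round(s["finger_gap"],1),round(s["finger_force"],1),"t",round(s["clock"],2))
E
python3 -m crank '[[80,-564,-623,0,0,0,1.16],[80,-564,-623,0,0,0,1.16],[80,-564,-623,0,0,0,1.16],[80,-564,-623,0,0,0,1.16],[80,-564,-623,0,0,0,1.16],[80,-564,-623,0,0,0,1.16],[80,-564,-623,0,0,0,1.16],[80,-564,-623,0,0,0,1.16],[80,-564,-623,0,0,0,1.16],[80,-564,-623,0,0,0,1.16]]' 10
python3 -c "
from h import *
to(487.5,-292.5,50)"
```

```text
clock: 1.1
eef_pos: [379.3, 28.3, 171.4]
eef_rot: [3.141, -0.0, 1.571]
wrist_force: [1.7, 0.9, -0.1]
finger_gap: 75.2
finger_force: 0.0
shift [-320.8  108.2  121.4] turn [ 0. -0. -0.] pos [379.3  28.3 171.4] rot [ 3.141 -0.     1.571] j [-0.02 -0.09  1.95  0.    1.28 -0.02] F [ 1.7  0.9 -0.1] gap 75.2 0.0 t 1.1
```

```bash
python3 -m crank '[[80,-321,108,120,0,0,0],[80,-321,108,120,0,0,0],[80,-321,108,120,0,0,0],[80,-321,108,120,0,0,0],[80,-321,108,120,0,0,0],[80,-321,108,120,0,0,0],[80,-321,108,120,0,0,0],[80,-321,108,120,0,0,0],[80,-321,108,120,0,0,0]]'
python3 - <<'E'
from h import *
np.set_printoptions(precision=1,suppress=True)
to(487.5,-292.5,3)
P,d=optics.camera("scene"); u,v=proj("scene",(487,-292,20)).astype(int)
c=P[v-60:v+60,u-80:u+80,::-1]; cv2.imwrite("pics/a1.png",cv2.resize(c,(640,480),interpolation=cv2.INTER_CUBIC))
E
```

```text
clock: 2.0
eef_pos: [486.6, -291.1, 49.9]
eef_rot: [-3.14, -0.001, 1.569]
wrist_force: [-0.6, -0.1, -0.8]
finger_gap: 75.2
finger_force: 0.0
shift [-1.4  1.  46.9] turn [-0. -0. -0.] pos [ 486.6 -291.1   49.9] rot [-3.1 -0.   1.6] j [-0.6  0.5  1.6  0.   1.1 -0.6] F [-0.6 -0.1 -0.8] gap 75.2 0.0 t 2.0
```

View pics/a1.png

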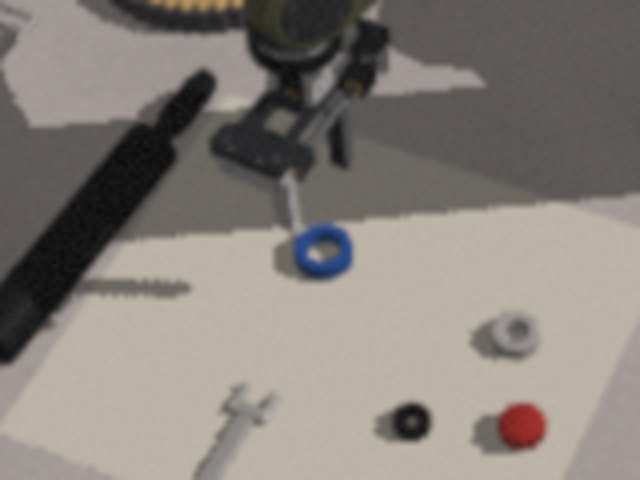

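The gripper is right above the blue ring (ring at about (323,250) in the crop), way clear. Descend, then close gently in two perpendicular directions to centre it.

```bash
python3 -m crank '[[80,-1.5,1,46,0,0,0],[80,-1.5,1,46,0,0,0],[40,-1.5,1,46,0,0,0],[40,-1.5,1,46,0,0,0],[40,-1.5,1,46,0,0,0],[40,-1.5,1,46,0,0,0],[40,-1.5,1,46,0,0,0]]' 8
python3 -m crank '[[72,0,0,0,0,0,0],[72,0,0,0,0,0,0],[72,0,0,0,0,0,0.15],[72,0,0,0,0,0,1.57],[72,0,0,0,0,0,1.57],[72,0,0,0,0,0,1.57],[72,0,0,0,0,0,1.57],[72,0,0,0,0,0,1.57],[72,0,0,0,0,0,1.57],[72,0,0,0,0,0,1.57]]'
python3 -m crank '[[72,0,0,0,0,0,0.22],[72,0,0,0,0,0,0.22],[40,0,0,0,0,0,0.22],[40,0,0,0,0,0,0.22],[40,0,0,0,0,0,0.22],[40,0,0,0,0,0,0.22],[40,0,0,0,0,0,0.22]]' 8
python3 -c "
from h import *
to(487.5,-292.5,3,0)"
```

```text
clock: 2.75
eef_pos: [488.5, -292.2, 5.9]
eef_rot: [3.141, 0.001, 1.571]
wrist_force: [0.2, 0.6, -0.2]
finger_gap: 39.5
finger_force: 0.0
clock: 3.75
eef_pos: [488.2, -292.1, 5.2]
eef_rot: [-3.141, 0.0, 0.365]
wrist_force: [-1.0, 0.3, 0.5]
finger_gap: 67.5
finger_force: 0.0
clock: 4.45
eef_pos: [488.3, -292.1, 5.2]
eef_rot: [-3.142, -0.0, 0.151]
wrist_force: [0.2, 0.1, 0.3]
finger_gap: 37.8
finger_force: 0.0
shift [-0.8  0.3  2.2] turn [-0.    -0.     0.151] pos [ 488.3 -292.1    5.2] rot [-3.142 -0.     0.151] j [-0.6   0.53  1.62  0.    1.    0.82] F [0.2 0.1 0.3] gap 37.8 0.0 t 4.45
```

```bash

python3 - <<'E'
from h import *
P,d=optics.camera("scene"); Q,e=optics.camera("top"); u,v=proj("scene",(487,-292,20)).astype(int)
a=cv2.resize(P[v-40:v+40,u-50:u+50,::-1],(400,320),interpolation=cv2.INTER_CUBIC)
u,v=proj("top",(487,-292,20)).astype(int)
b=cv2.resize(Q[v-40:v+40,u-50:u+50,::-1],(400,320),interpolation=cv2.INTER_CUBIC)
cv2.imwrite("pics/a2.png",np.hstack([a,b]))
E
```

```text
(no output)
```

View pics/a2.png

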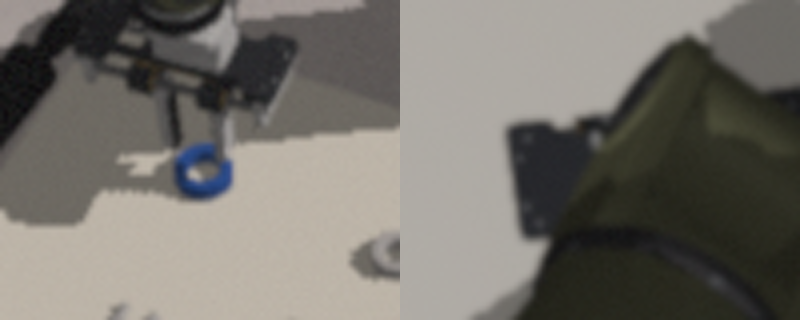

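The blue ring, at crop (203,171), sits in front of the fingers, not between them: it slipped out. Measure it.

```bash

python3 - <<'E'
from h import *
np.set_printoptions(precision=1,suppress=True)
for n in ["scene"]:
    P,d=optics.camera(n); 
    for im,t in((np.load(n+"0.npz")["p"],"start"),(P,"now")):
        m=((im[...,2].astype(int)-im[...,0]>50)).astype(np.uint8); m[:,:220]=0;m[:120]=0;m[:,330:]=0;m[230:]=0
        k,l,st,ce=cv2.connectedComponentsWithStats(m);i=1+np.argmax(st[1:,4]);c=max(cv2.findContours((l==i).astype(np.uint8),0,1)[0],key=len)
        r=cv2.boundingRect(c);e=cv2.fitEllipse(c);print(t,r,e[0],onplane(n,e[0],11))
    print("fit now",*fit(cloud(n,d),[500,-292,9],ring(27,16.5,18),5,25,45))
    print("fit now",*fit(cloud(n,d),[489,-294,9],ring(27,16.5,18),5,25,36))
    print(proj(n,manip.read_state()["eef_pos"]))
E
```

```text
start (265, 161, 13, 10) (270.8797607421875, 165.20968627929688) [ 492.3 -291.7   11. ]
now (265, 158, 14, 13) (271.62835693359375, 164.0426025390625) [ 486.4 -292.    11. ]
fit now [ 497.5 -291.4   10.3] 128 2.2930851038242954
fit now [ 488.6 -292.6    9.5] 120 1.353431756857706
[271.5 165.4]
```

```bash

python3 - <<'E'
from h import *
np.set_printoptions(precision=0,suppress=True,linewidth=200)
P,d=optics.camera("scene");q=cloud("scene",d)
u,v=272,164
for k,nm in((0,"x"),(1,"y"),(2,"z")): print(nm);print(q[v-14:v+8,u-12:u+13,k].round().astype(int))
E
```

```text
x
[[ 504  504  500  500  489  435  431  427  432  428  424  422  421  518  519  518  490  485  472  410  410  406  405  404  512]
 [ 502  502  503  500  489  483  436  435  433  432  431  427  427  495  494  496  490  486  477  411  415  412  412  407  514]
 [ 505  503  502  498  494  483  441  441  439  435  434  430  430  497  495  494  492  488  476  418  418  417  414  411  511]
 [ 499  501  507  502  494  484  445  443  439  437  437  436  431  491  493  495  492  486  480  421  419  417  417  416  511]
 [ 458  502  502  497  496  487  448  448  443  442  440  440  439  494  494  493  490  485  480  424  424  422  421  421  415]
 [ 462  499  499  500  495  486  452  452  452  445  445  445  443  445  497  496  493  491  479  432  433  428  428  422  424]
 [ 469  501  500  501  498  490  456  455  455  451  451  449  446  448  496  495  493  491  480  432  432  429  431  426  427]
 [ 472  504  503  500  499  490  463  464  459  456  455  453  449  449  497  497  494  490  483  438  437  438  434  429  428]
 [ 476  471  504  502  500  492  464  461  461  459  470  468  470 1309  4
[... 6656 characters left out ...]
  1    3   21   15   17    9    0   -1    2    1    3   -1]
 [   4    5   -2   -6    7   15   20   17   17   18    0   -2   -4   16   15   15   21   13    9    4    0   -3    1   -1    0]
 [  -3    1    2    2   -2   11   15   14   17   21   20   15   20   24   18   14   14    9    3   -5    1   -5    3   -2    1]
 [   0   -3    2    2    2    3    9   16   20   21   16   18   15   15   15   11   11    4   -3   -1    0   -5   -5   -1    2]
 [  -2   -3   -1   -4    1    5    4    7   14   12   10   15    9   13   10    9    9    3    1   -4    4   -1   -1    5   -4]
 [  -4    2   -2    3    0   -1    1    2    7    4    9   11    5    3    9   -3    1   -2   -3   -4    2    3   -2    0   -4]]
```

The fingers' depth ends around z≈40 mm though the reported TCP is at 5 mm. Check against the starting image.

```bash

python3 - <<'E'
from h import *
np.set_printoptions(precision=0,suppress=True,linewidth=200)
for n in("scene","top"):
    f=np.load(n+"0.npz");q=cloud(n,f["d"]).reshape(-1,3)
    m=(np.hypot(q[:,0]-219.5,q[:,1]-504)<90)&(q[:,2]>90)&(q[:,2]<330)
    w=q[m]; R=Ro.from_euler("z",2.731).as_matrix(); t=(w-[219.5,504,0])@R
    for z in range(140,330,10):
        s=t[(w[:,2]>=z)&(w[:,2]<z+10)]
        if len(s): print(n,z,len(s),"toolx",s[:,0].min(),s[:,0].max(),"y",np.sort(s[:,1])[::max(1,len(s)//8)])
E
python3 -m crank '[[40,0,0,0,0,0,0]]'; python3 -c "
from h import *
s=manip.read_state();print(s['joints'],s['eef_pos'],s['moment'],s['wrist_force'],s['effort'])"
```

```text
scene 200 12 toolx -12.382211886401187 5.819995124350902 y [-52. -48. -47. -46. -46.  48.  49.  49.  50.  50.  54.  56.]
scene 210 26 toolx -15.780627585052693 5.640037349133045 y [-58. -56. -53. -51. -46.  48.  50.  53.  58.]
scene 220 27 toolx -14.570511626836499 12.568091317293494 y [-58. -57. -54. -51. -49.  49.  51.  54.  56.]
scene 230 25 toolx -15.591206313480965 4.95699351746626 y [-58. -58. -54. -50. -46.  48.  50.  55.  59.]
scene 240 26 toolx -17.396681665630975 5.510261645793794 y [-58. -55. -52. -49.  48.  49.  50.  55.  59.]
scene 250 31 toolx -16.23858840709865 8.309333786934788 y [-59. -58. -56. -54. -50. -47.  48.  49.  52.  54.  58.]
scene 260 30 toolx -14.190628415685428 4.6734532255994194 y [-59. -56. -54. -51. -48.  48.  49.  53.  56.  59.]
scene 270 33 toolx -14.947558783906237 8.922337944033215 y [-59. -56. -53. -49.  48.  50.  50.  55.  59.]
scene 280 11 toolx -14.055075178850489 -7.764811529166475 y [-57.  49.  49.  50.  50.  52.  52.  53.  54.  55.  58.]
scene 290 3 toolx -12.252438711390123 4.306810308595019 y [50. 51. 54.]
scene 300 37 toolx -38.1253760482
[... 1374 characters left out ...]
77. -65. -56. -48.  52.  70.  81.  82.  82.]
top 310 307 toolx -34.38934212852926 0.8299346856173215 y [-77. -47. -36. -20.  -5.  12.  29.  53.  82.]
top 320 208 toolx -34.04989796502951 -1.7582654557564086 y [-68. -58. -53. -48. -19.  50.  55.  66.]
clock: 4.75
eef_pos: [488.2, -292.1, 5.2]
eef_rot: [3.142, 0.0, 0.151]
wrist_force: [0.4, 0.4, 0.2]
finger_gap: 37.5
finger_force: 0.0
[-6.03505850e-01  5.29256420e-01  1.61541315e+00 -4.59795717e-05
  9.96934550e-01  8.16398156e-01] [ 488.24716448 -292.10859795    5.23633697] [-0.0255515   0.13928741  0.0190486 ] [0.41865095 0.35638318 0.2148431 ] [-1.76567944e-03 -6.00727415e+01 -2.95287305e+01  5.23849251e-02
 -4.27187956e-02 -4.18567142e-03]
```

The start image confirms it: real finger ends lie ~34 mm above the reported TCP. So the tool must go ~34 mm lower than reported. Open, turn, and descend guardedly.

```bash
python3 -m crank '[[74,0,0,0,0,0,0.15],[74,0,0,0,0,0,0.15],[74,0,0,0,0,0,0.15],[74,0,0,0,0,0,0.15],[74,0,0,15,0,0,0.15],[74,0,0,28,0,0,0.15],[74,0,0,31,0,0,0.15],[74,0,0,33,0,0,0.15]]' 8
python3 -m crank '[[74,0,0,0,0,0,0],[40,0,0,0,0,0,0],[40,0,0,0,0,0,0],[40,0,0,0,0,0,0],[40,0,0,0,0,0,0],[40,0,0,0,0,0,0]]' 8
python3 -c "
from h import *
to(487.5,-292.5,-31,0)"
```

```text
clock: 5.55
eef_pos: [487.9, -291.9, -28.8]
eef_rot: [-3.141, 0.001, 0.001]
wrist_force: [-0.0, -0.1, -0.0]
finger_gap: 69.6
finger_force: 0.0
clock: 6.15
eef_pos: [488.5, -292.2, -27.4]
eef_rot: [3.141, -0.001, 0.001]
wrist_force: [0.5, 0.1, 3.3]
finger_gap: 54.9
finger_force: 8.0
shift [-1.   0.3  3.6] turn [ 0.    -0.001  0.001] pos [ 488.5 -292.2  -27.4] rot [ 3.141e+00 -1.000e-03  1.000e-03] j [-0.6   0.58  1.63  0.    0.93  0.97] F [0.5 0.1 3.3] gap 54.9 8.0 t 6.15
```

```bash
python3 -m crank '[[70,0,0,-1,0,0,0],[70,0,0,-1,0,0,0],[70,0,0,-1,0,0,-0.15],[70,0,0,-1,0,0,-0.3],[70,0,0,-1,0,0,-0.45],[70,0,0,-1,0,0,-0.6],[70,0,0,-1,0,0,-0.75],[70,0,0,-1,0,0,-0.9],[70,0,0,-1,0,0,-1.05],[70,0,0,-1,0,0,-1.2]]'
python3 -m crank '[[70,0,0,0,0,0,-0.15],[70,0,0,0,0,0,-0.3],[70,0,0,0,0,0,-0.37],[40,0,0,0,0,0,-0.37],[40,0,0,0,0,0,-0.37],[40,0,0,0,0,0,-0.37],[40,0,0,0,0,0,-0.37]]' 25
python3 -c "
from h import *
to(487.5,-292.5,-31)"
```

```text
clock: 7.15
eef_pos: [488.2, -292.1, -26.9]
eef_rot: [-3.141, -0.0, 1.207]
wrist_force: [1.0, 0.9, -0.2]
finger_gap: 65.9
finger_force: 0.0
clock: 7.85
eef_pos: [488.2, -292.1, -26.8]
eef_rot: [-3.141, -0.0, 1.57]
wrist_force: [0.4, -0.5, 0.2]
finger_gap: 52.5
finger_force: 25.0
shift [-0.4 -0.7  4.2] turn [-0.    -0.    -0.001] pos [ 488.2 -292.1  -26.8] rot [-3.141 -0.     1.57 ] j [-0.6   0.58  1.63  0.    0.94 -0.6 ] F [ 0.4 -0.5  0.2] gap 52.5 25.0 t 7.85
```

Held and centred in both directions. Lift and carry over the spindle (estimate 575.5, 217.7 after applying the bias seen on the ring).

```bash
python3 -m crank '[[40,0,0,-50,0,0,0],[40,0,0,-100,0,0,0],[40,0,0,-150,0,0,0],[40,0,0,-177,0,0,0],[40,510,87,-177,0,0,0],[40,510,87,-177,0,0,0],[40,510,87,-177,0,0,0],[40,510,87,-177,0,0,0],[40,510,87,-177,0,0,0],[40,510,87,-177,0,0,0]]'
python3 -c "
from h import *
to(575.5,217.7,150)"
```

```text
clock: 8.85
eef_pos: [538.7, 5.6, 150.5]
eef_rot: [3.141, 0.0, 1.57]
wrist_force: [0.2, -0.9, -0.6]
finger_gap: 52.9
finger_force: 25.0
shift [212.1  36.6   0.5] turn [ 0.     0.    -0.001] pos [538.7   5.6 150.5] rot [3.141 0.    1.57 ] j [-0.06  0.29  1.58 -0.    1.27 -0.06] F [ 0.2 -0.9 -0.6] gap 52.9 25.0 t 8.85
```

```bash
python3 -m crank '[[40,212,36.6,0,0,0,0],[40,212,36.6,0,0,0,0],[40,212,36.6,0,0,0,0],[40,212,36.6,0,0,0,0],[40,212,36.6,0,0,0,0],[40,212,36.6,0,0,0,0],[40,212,36.6,0,0,0,0]]'
python3 - <<'E'
from h import *
to(575.5,217.7,150)
im=[]
for n in("scene","top"):
    P,d=optics.camera(n);u,v=proj(n,(575,217,150)).astype(int)
    im.append(cv2.resize(P[v-40:v+40,u-50:u+50,::-1],(400,320),interpolation=cv2.INTER_CUBIC))
cv2.imwrite("pics/a3.png",np.hstack(im))
E
```

```text
clock: 9.55
eef_pos: [575.2, 214.8, 150.0]
eef_rot: [-3.141, 0.0, 1.57]
wrist_force: [0.8, 0.5, 0.3]
finger_gap: 52.8
finger_force: 25.0
shift [2.9 0.3 0. ] turn [-0.  0. -0.] pos [575.2 214.8 150. ] rot [-3.141  0.     1.57 ] j [ 0.3   0.46  1.35 -0.    1.33  0.3 ] F [0.8 0.5 0.3] gap 52.8 25.0 t 9.55
```

View pics/a3.png

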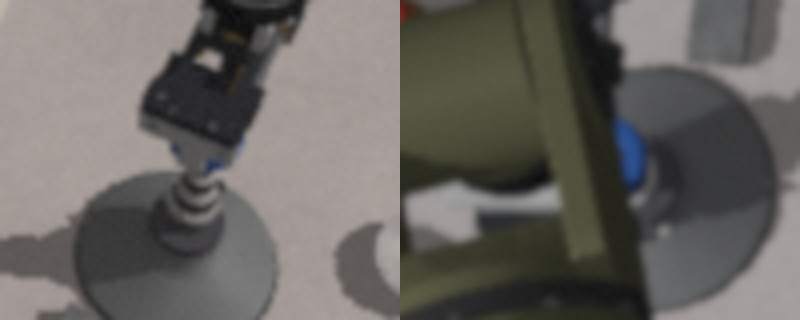

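Ring hangs just over the spindle, tip entering at crop (203,175). Correct the 3 mm y lag and lower to just above the bottom journal's cone.

```bash
python3 -m crank '[[40,2.9,0.3,0,0,0,0],[40,2.9,0.3,0,0,0,0],[40,2.9,0.3,10,0,0,0],[40,2.9,0.3,20,0,0,0],[40,2.9,0.3,30,0,0,0],[40,2.9,0.3,40,0,0,0],[40,2.9,0.3,50,0,0,0],[40,2.9,0.3,55,0,0,0],[40,2.9,0.3,55,0,0,0]]'
python3 -c "
from h import *
to(575.5,217.7,91)"
python3 -m crank '[[40,0,0,1.5,0,0,0],[40,0,0,3,0,0,0],[40,0,0,4,0,0,0],[40,0,0,4,0,0,0]]'
python3 -c "
from h import *
to(575.5,217.7,91)"
```

```text
clock: 10.55
eef_pos: [575.3, 218.4, 94.3]
eef_rot: [-3.14, 0.0, 1.571]
wrist_force: [-0.2, 0.1, 0.9]
finger_gap: 52.5
finger_force: 25.0
shift [-0.7  0.2  3.3] turn [-0.001  0.     0.   ] pos [575.3 218.4  94.3] rot [-3.14   0.     1.571] j [ 0.3   0.51  1.41 -0.    1.22  0.3 ] F [-0.2  0.1  0.9] gap 52.5 25.0 t 10.55
clock: 10.95
eef_pos: [575.6, 218.5, 91.3]
eef_rot: [3.142, -0.0, 1.571]
wrist_force: [0.1, -0.9, -0.0]
finger_gap: 52.9
finger_force: 25.0
shift [-0.8 -0.1  0.3] turn [ 0. -0.  0.] pos [575.6 218.5  91.3] rot [ 3.142 -0.     1.571] j [ 0.3   0.52  1.41 -0.    1.22  0.3 ] F [ 0.1 -0.9 -0. ] gap 52.9 25.0 t 10.95
```

```bash
for k in 1 2 3; do python3 -m crank '[[40,-0.2,0,0.7,0,0,0],[40,-0.2,0,1.5,0,0,0],[40,-0.2,0,1.5,0,0,0]]' | egrep 'pos|wrist'; done
```

```text
eef_pos: [575.6, 218.4, 89.7]
wrist_force: [-0.2, 0.7, -0.6]
eef_pos: [575.6, 218.3, 88.2]
wrist_force: [-0.7, 1.6, 0.8]
eef_pos: [575.5, 218.1, 86.7]
wrist_force: [-1.6, 3.4, 1.2]
```

```bash
python3 -m crank '[[40,0.5,-0.2,0,0,0,0],[40,0.5,-0.2,0,0,0,0]]' | egrep 'pos|wrist'; for k in 1 2 3; do python3 -m crank '[[40,0,0,0.7,0,0,0],[40,0,0,1.4,0,0,0],[40,0,0,1.4,0,0,0]]' | egrep 'pos|wrist'; done
```

```text
eef_pos: [575.4, 218.3, 86.7]
wrist_force: [-1.4, 1.2, 1.7]
eef_pos: [575.5, 218.4, 85.3]
wrist_force: [-0.1, 1.8, 1.2]
eef_pos: [575.5, 218.4, 84.0]
wrist_force: [-0.1, 2.3, 1.9]
eef_pos: [575.5, 218.4, 82.5]
wrist_force: [-0.2, 1.3, 2.2]
```

```bash
for k in 1 2 3 4; do python3 -m crank '[[40,0.1,0,0.6,0,0,0],[40,0.1,0,1.2,0,0,0],[40,0.1,0,1.2,0,0,0]]' | egrep 'pos|wrist'; done
```

```text
eef_pos: [575.4, 218.5, 81.1]
wrist_force: [0.8, 1.4, 0.5]
eef_pos: [575.3, 218.6, 79.9]
wrist_force: [-0.6, 0.4, 0.8]
eef_pos: [575.4, 218.7, 78.8]
wrist_force: [0.5, -0.1, 0.9]
eef_pos: [575.4, 218.8, 77.6]
wrist_force: [0.9, 0.1, 1.4]
```

```bash
for k in 1 2 3; do python3 -m crank '[[40,0,0,0.6,0,0,0],[40,0,0,1.2,0,0,0],[40,0,0,1.2,0,0,0]]' | egrep 'pos|wrist'; done
```

```text
eef_pos: [575.4, 218.8, 76.4]
wrist_force: [1.0, 0.6, 1.0]
eef_pos: [575.4, 218.8, 75.2]
wrist_force: [0.2, -0.2, 0.1]
eef_pos: [575.4, 218.8, 74.0]
wrist_force: [0.5, 0.7, 1.1]
```

```bash
for k in 1 2 3; do python3 -m crank '[[40,0,0,0.5,0,0,0],[40,0,0,1,0,0,0],[40,0,0,1,0,0,0]]' | egrep 'pos|wrist|gap'; done
python3 - <<'E'
from h import *
im=[]
for n in("scene",):
    P,d=optics.camera(n);u,v=proj(n,(575,217,110)).astype(int)
    im.append(cv2.resize(P[v-30:v+30,u-40:u+40,::-1],(640,480),interpolation=cv2.INTER_CUBIC))
cv2.imwrite("pics/a4.png",np.hstack(im))
E
```

```text
eef_pos: [575.4, 218.8, 73.0]
wrist_force: [0.0, -0.2, 0.7]
finger_gap: 52.9
eef_pos: [575.4, 218.8, 72.5]
wrist_force: [-1.9, -1.1, 6.0]
finger_gap: 52.3
eef_pos: [575.5, 218.9, 72.4]
wrist_force: [-4.8, -1.1, 12.4]
finger_gap: 52.4
```

View pics/a4.png

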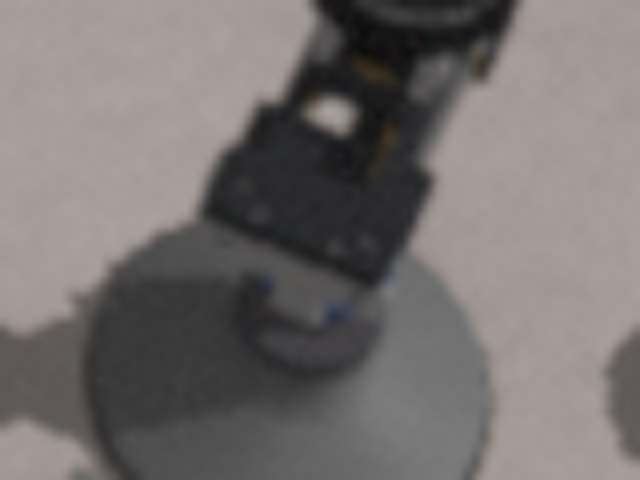

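```bash
python3 -m crank '[[40,0,-0.4,0.3,0,0,0],[40,0,-0.4,0.3,0,0,0],[40,0,-0.4,0.3,0,0,0]]' | egrep 'pos|wrist|gap'
python3 - <<'E'
from h import *
np.set_printoptions(precision=1,suppress=True)
s=manip.read_state();print(s["moment"]);
for i in range(1):
    P,d=optics.camera("scene");q=cloud("scene",d)
    u,v=proj("scene",(585,217,105)).astype(int)
    w=q[v-14:v+15,u-14:u+15];p=P[v-14:v+15,u-14:u+15].astype(int)
    b=p[...,2]-p[...,0]>25; print(np.c_[w[b],p[b]])
E
```

```text
eef_pos: [575.5, 218.9, 72.4]
wrist_force: [-3.7, -1.5, 15.1]
finger_gap: 52.9
[-0.4  0.9 -0.1]
[[601.4 229.7 107.7  46.   54.   73. ]
 [598.  232.1 104.3  48.   55.   75. ]]
```

Blue is visible at z 104–108 and force rises steeply without travel: it is on the shoulder. Release, rise clear, and check.

```bash
python3 -m crank '[[72,0,0,0,0,0,0],[72,0,0,0,0,0,0],[72,0,0,0,0,0,0],[72,0,0,-40,0,0,0],[72,0,0,-80,0,0,0],[72,-50,0,-90,0,0,0],[72,-100,0,-90,0,0,0],[72,-150,-20,-90,0,0,0],[72,-200,-40,-90,0,0,0]]'
python3 - <<'E'
from h import *
np.set_printoptions(precision=1,suppress=True)
im=[]
R=ring(27,16.5,18)
for n in("scene","top"):
    P,d=optics.camera(n);q=cloud(n,d)
    f=q.reshape(-1,3);f=f[np.hypot(f[:,0]-575,f[:,1]-218)<28]
    b=f[(f[:,2]>100)&(f[:,2]<125)&(np.hypot(f[:,0]-575.4,f[:,1]-218.8)>18)]
    print(n,len(b),np.percentile(b[:,2],[10,50,75,90]),"ring",*fit(q,[575.4,218.8,108],R,98,119.5,33))
    u,v=proj(n,(575,217,110)).astype(int)
    im.append(cv2.resize(P[v-24:v+24,u-24:u+24,::-1],(400,400),interpolation=cv2.INTER_CUBIC))
cv2.imwrite("pics/a5.png",np.hstack(im))
to(489.6,-96,10)
E
```

```text
clock: 17.25
eef_pos: [537.3, 25.1, 160.4]
eef_rot: [-3.141, 0.0, 1.571]
wrist_force: [0.7, 0.2, -0.3]
finger_gap: 67.7
finger_force: 0.0
scene 121 [109.1 115.9 118.1 119.3] ring [575.8 216.2 107.9] 168 1.1525670236197172
top 221 [112.7 116.2 117.7 119.2] ring [573.6 218.1 108. ] 297 1.0152919824621591
shift [-118.7  -46.5  151. ] turn [-0.  0. -0.] pos [536.7  22.6 160.9] rot [-3.1  0.   1.6] j [-0.   0.3  1.6 -0.   1.3 -0. ] F [0.4 0.6 0.7] gap 67.8 0.0 t 17.35
```

View pics/a5.png

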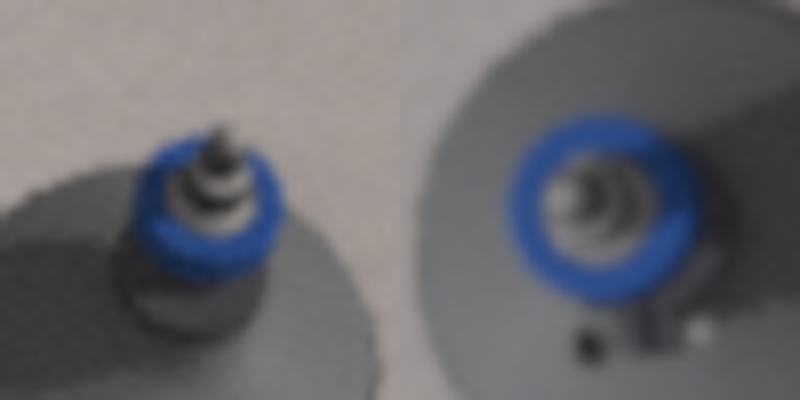

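The blue ring sits level low on the spindle in both views, just above the collar; its fitted centre (z≈108) matches S+9. Now the sleeve.

```bash
python3 -m crank '[[64,-118,-47.4,0,0,0,0],[64,-118,-47.4,0,0,0,0],[64,-118,-47.4,0,0,0,0],[64,-118,-47.4,50,0,0,0],[64,-118,-47.4,100,0,0,0],[64,-118,-47.4,140,0,0,0],[64,-118,-47.4,170,0,0,0],[64,-118,-47.4,185,0,0,0],[64,-118,-47.4,188,0,0,0],[64,-118,-47.4,188,0,0,0]]' 8
python3 -m crank '[[30,0,0,0,0,0,0],[30,0,0,0,0,0,0],[30,0,0,0,0,0,0],[30,0,0,0,0,0,0]]' 8
python3 -m crank '[[62,0,0,0,0,0,0],[62,0,0,0,0,0,0.15],[62,0,0,0,0,0,0.3],[62,0,0,0,0,0,0.45],[62,0,0,0,0,0,0.6],[62,0,0,0,0,0,0.75],[62,0,0,0,0,0,0.9],[62,0,0,0,0,0,1.05],[62,0,0,0,0,0,1.2],[62,0,0,0,0,0,1.35]]' | egrep 'clock|wrist|gap'
python3 -m crank '[[62,0,0,0,0,0,0.15],[62,0,0,0,0,0,0.22],[30,0,0,0,0,0,0.22],[30,0,0,0,0,0,0.22],[30,0,0,0,0,0,0.22],[30,0,0,0,0,0,0.22]]' 25
python3 -c "
from h import *
to(575.4,218.8,176,0)"
```

```text
clock: 18.35
eef_pos: [491.0, -90.9, -27.2]
eef_rot: [-3.141, -0.0, 1.571]
wrist_force: [0.2, 0.4, 0.6]
finger_gap: 60.4
finger_force: 0.0
clock: 18.75
eef_pos: [491.3, -91.3, -26.3]
eef_rot: [3.14, 0.0, 1.571]
wrist_force: [-0.6, 0.3, 5.5]
finger_gap: 43.7
finger_force: 8.6
clock: 19.75
wrist_force: [0.6, 0.3, 0.5]
finger_gap: 58.3
clock: 20.35
eef_pos: [490.8, -91.2, -27.2]
eef_rot: [3.142, 0.0, 0.002]
wrist_force: [-0.1, -0.8, -0.9]
finger_gap: 43.5
finger_force: 25.0
shift [  85.2 -309.8 -203.2] turn [0.    0.    0.002] pos [490.8 -91.2 -27.2] rot [3.142e+00 0.000e+00 2.000e-03] j [-0.26  0.46  1.83 -0.    0.86  1.31] F [-0.1 -0.8 -0.9] gap 43.5 25.0 t 20.35
```

```bash
python3 -m crank '[[30,0,0,-50,0,0,0],[30,0,0,-100,0,0,0],[30,0,0,-150,0,0,0],[30,0,0,-182,0,0,0],[30,84.6,-310,-182,0,0,0],[30,84.6,-310,-182,0,0,0],[30,84.6,-310,-182,0,0,0],[30,84.6,-310,-182,0,0,0],[30,84.6,-310,-182,0,0,0],[30,84.6,-310,-182,0,0,0]]'
python3 -m crank '[[30,13,-50,0,0,0,0],[30,13,-50,0,0,0,0]]'
python3 -c "
from h import *
to(575.4,218.8,114,0)"
```

```text
clock: 21.35
eef_pos: [569.6, 200.4, 154.8]
eef_rot: [3.142, 0.0, 0.002]
wrist_force: [1.2, -0.8, -1.8]
finger_gap: 43.2
finger_force: 25.0
clock: 21.55
eef_pos: [582.2, 253.1, 153.7]
eef_rot: [-3.141, 0.001, 0.006]
wrist_force: [-0.7, -0.6, -0.6]
finger_gap: 43.2
finger_force: 25.0
shift [-7.  34.3 39.7] turn [-0.     0.001  0.006] pos [582.2 253.1 153.7] rot [-3.141e+00  1.000e-03  6.000e-03] j [0.35 0.5  1.28 0.   1.36 1.92] F [-0.7 -0.6 -0.6] gap 43.2 25.0 t 21.55
```

```bash
python3 -m crank '[[30,-7,36,0,0,0,0],[30,-7,36,0,0,0,0],[30,-7,36,0,0,0,0]]' |grep pos
python3 -c "
from h import *
to(575.4,218.8,114,0)"
```

```text
eef_pos: [575.6, 211.5, 155.0]
shift [-0.2 -7.2 41. ] turn [-0. -0. -0.] pos [575.6 211.5 155. ] rot [-3.142 -0.    -0.   ] j [0.29 0.45 1.35 0.   1.34 1.86] F [-0.3  0.4 -0.4] gap 43.5 25.0 t 21.85
```

```bash
python3 -m crank '[[30,0,-5,0,0,0,0],[30,0,-5,0,0,0,0],[30,0,-5,0,0,0,0]]' |grep pos
python3 -c "
from h import *
to(575.4,218.8,114,0)"
```

```text
eef_pos: [575.5, 217.8, 154.7]
shift [-0.1 -1.  40.7] turn [0.    0.    0.002] pos [575.5 217.8 154.7] rot [3.142e+00 0.000e+00 2.000e-03] j [0.3  0.46 1.34 0.   1.34 1.87] F [ 0.2 -0.2 -0.2] gap 43.4 25.0 t 22.15
```

```bash
python3 -m crank '[[30,-0.1,-1,0,0,0,0],[30,-0.1,-1,10,0,0,0],[30,-0.1,-1,20,0,0,0],[30,-0.1,-1,30,0,0,0],[30,-0.1,-1,37,0,0,0],[30,-0.1,-1,39,0,0,0],[30,-0.1,-1,39,0,0,0]]' | egrep 'pos|wrist'
for k in 1 2 3; do python3 -m crank '[[30,0,0,0.8,0,0,0],[30,0,0,1.6,0,0,0],[30,0,0,1.6,0,0,0]]' | egrep 'pos|wrist'; done
```

```text
eef_pos: [575.4, 218.2, 115.5]
wrist_force: [-0.0, 0.1, 0.0]
eef_pos: [575.5, 218.3, 114.4]
wrist_force: [-0.1, -0.5, -0.5]
eef_pos: [575.4, 218.3, 112.5]
wrist_force: [0.2, 0.1, -1.0]
eef_pos: [575.4, 218.3, 110.9]
wrist_force: [0.2, 1.0, 0.5]
```

```bash
python3 -m crank '[[30,0,-0.4,0.6,0,0,0],[30,0,-0.4,1.2,0,0,0],[30,0,-0.4,1.2,0,0,0]]' | egrep 'pos|wrist'
for k in 1 2 3; do python3 -m crank '[[30,0,0,0.6,0,0,0],[30,0,0,1.2,0,0,0],[30,0,0,1.2,0,0,0]]' | egrep 'pos|wrist'; done
```

```text
eef_pos: [575.4, 218.7, 109.7]
wrist_force: [0.2, -0.1, -0.2]
eef_pos: [575.4, 218.7, 108.6]
wrist_force: [0.1, -0.2, -0.1]
eef_pos: [575.3, 218.8, 107.3]
wrist_force: [-1.8, 0.5, -0.7]
eef_pos: [575.3, 218.8, 106.1]
wrist_force: [-2.6, 0.1, -0.9]
```

```bash
python3 -m crank '[[30,-0.3,0,0,0,0,0],[30,-0.3,0,0.6,0,0,0],[30,-0.3,0,1.2,0,0,0],[30,-0.3,0,1.2,0,0,0]]' | egrep 'pos|wrist'
for k in 1 2 3; do python3 -m crank '[[30,0,0,0.6,0,0,0],[30,0,0,1.2,0,0,0],[30,0,0,1.2,0,0,0]]' | egrep 'pos|wrist'; done
```

```text
eef_pos: [575.2, 218.7, 105.0]
wrist_force: [-1.4, 1.0, 1.1]
eef_pos: [575.2, 218.7, 103.9]
wrist_force: [0.4, 0.5, 2.0]
eef_pos: [575.2, 218.7, 102.7]
wrist_force: [-1.3, 1.1, 3.6]
eef_pos: [575.1, 218.7, 101.3]
wrist_force: [-1.1, 0.5, 1.8]
```

```bash
for k in 1 2 3 4 5; do python3 -m crank '[[30,0,0,0.6,0,0,0],[30,0,0,1.2,0,0,0],[30,0,0,1.2,0,0,0]]' | egrep 'pos|wrist'; done
```

```text
eef_pos: [575.0, 218.7, 100.0]
wrist_force: [-0.8, 0.9, 2.2]
eef_pos: [575.1, 218.7, 98.9]
wrist_force: [-1.3, 0.6, 2.7]
eef_pos: [575.1, 218.7, 97.7]
wrist_force: [-0.8, 0.3, 2.0]
eef_pos: [575.1, 218.7, 96.5]
wrist_force: [-1.4, 0.7, 1.8]
eef_pos: [575.1, 218.7, 95.3]
wrist_force: [-2.6, 1.5, 3.4]
```

```bash
for k in 1 2; do python3 -m crank '[[30,0,0,0.5,0,0,0],[30,0,0,1,0,0,0],[30,0,0,1,0,0,0]]' | egrep 'pos|wrist'; done
```

```text
eef_pos: [575.1, 218.7, 94.4]
wrist_force: [-3.3, 1.7, 3.1]
eef_pos: [575.0, 218.7, 93.3]
wrist_force: [-2.8, 1.4, 3.1]
```

```bash
for k in 1 2 3; do python3 -m crank '[[30,-0.1,0,0.4,0,0,0],[30,-0.1,0,0.7,0,0,0],[30,-0.1,0,0.7,0,0,0]]' | egrep 'pos|wrist'; done
```

```text
eef_pos: [575.0, 218.7, 92.8]
wrist_force: [-4.0, 1.8, 4.4]
eef_pos: [575.1, 218.7, 92.6]
wrist_force: [-5.6, 0.6, 8.9]
eef_pos: [575.1, 218.7, 92.5]
wrist_force: [-6.6, -0.4, 13.9]
```

Landed exactly at the predicted height (92.5). Relieve, release, go to the small bush.

```bash
python3 -m crank '[[30,0.3,0,-1.3,0,0,0],[56,0.3,0,-1.3,0,0,0],[56,0.3,0,-1.3,0,0,0],[56,0.3,0,-1.3,0,0,0],[56,0,0,-40,0,0,0],[56,0,0,-75,0,0,0],[56,8,70,-75,0,0,0],[56,34,353,-75,0,0,0],[56,34,353,-75,0,0,0],[56,34,353,-75,0,0,0]]'
python3 - <<'E'
from h import *
np.set_printoptions(precision=1,suppress=True)
Q=[(27,0),(27,18),(16,18),(13.8,20.5),(22,20.5),(22,36.5),(11,36.5),(9,39),(6.5,39),(6.5,53),(6,57),(0,62)]
for n in("scene","top"):
    P,d=optics.camera(n);q=cloud(n,d)
    print(n,*fit(q,[575,218,98.5],Q,102,175,30),"sleeve",*fit(q,[575,218,127],ring(22,11.5,16),120.5,137,24),"small",*fit(q,[609,-134,7],ring(17,7,14),5,30,25))
to(609,-134,160,0)
E
```

```text
clock: 30.25
eef_pos: [594.5, 17.7, 166.3]
eef_rot: [3.141, -0.0, 0.001]
wrist_force: [0.5, 1.0, 0.1]
finger_gap: 52.4
finger_force: 0.0
scene [576.4 216.6  98.5] 270 1.1484765852835088 sleeve [575.4 217.2 126.7] 108 0.934693855013057 small [ 609.5 -133.6    7.5] 68 1.4966975208065243
top [573.2 217.6  98.6] 408 0.9188817871689116 sleeve [573.6 218.4 127.2] 205 0.7704050076462963 small [ 607.8 -132.3    8. ] 110 1.3379035227336482
shift [ 14.8 148.2   6.3] turn [ 0. -0. -0.] pos [594.9  14.3 166.2] rot [ 3.1 -0.  -0. ] j [-0.   0.4  1.4 -0.   1.3  1.5] F [ 0.3  1.2 -0.1] gap 52.6 0.0 t 30.35
```

```bash
python3 -m crank '[[56,14,145,0,0,0,0],[56,14,145,0,0,0,0],[56,14,145,0,0,0,0],[56,14,145,60,0,0,0],[56,14,145,110,0,0,0],[56,14,145,140,0,0,0]]' 8
python3 -c "
from h import *
to(609,-133.8,-27.2,0)"
```

```text
clock: 30.95
eef_pos: [607.9, -125.0, 23.5]
eef_rot: [-3.141, 0.002, 0.0]
wrist_force: [0.5, -1.0, 0.1]
finger_gap: 52.7
finger_force: 0.0
shift [ 1.2  8.8 50.7] turn [-0.     0.002  0.   ] pos [ 607.9 -125.    23.5] rot [-3.141e+00  2.000e-03  0.000e+00] j [-0.26  0.6   1.44 -0.    1.1   1.31] F [ 0.5 -1.   0.1] gap 52.7 0.0 t 30.95
```

```bash
python3 -m crank '[[56,0.5,5,0,0,0,0],[56,0.5,5,0,0,0,0],[56,0.5,5,0,0,0,0]]'|grep pos
python3 -c "
from h import *
to(609,-133.8,-27.2,0)"
```

```text
eef_pos: [610.8, -130.6, 29.2]
shift [-2.   3.1 56.4] turn [ 0.001 -0.004  0.001] pos [ 610.8 -130.6   29.2] rot [ 3.141e+00 -4.000e-03  1.000e-03] j [-0.27  0.6   1.43 -0.    1.1   1.3 ] F [ 0.1 -0.2  0.7] gap 52.6 0.0 t 31.25
```

```bash
python3 -m crank '[[56,-2,3,30,0,0,0],[56,-2,3,45,0,0,0],[56,-2,3,54,0,0,0],[56,-2,3,55.5,0,0,0],[56,-2,3,55.5,0,0,0]]'
python3 -c "
from h import *
to(609,-133.8,-27.2,0)"
```

```text
clock: 31.75
eef_pos: [607.8, -133.3, -28.4]
eef_rot: [3.141, -0.001, 0.001]
wrist_force: [1.5, 0.4, -0.2]
finger_gap: 52.6
finger_force: 0.0
shift [ 1.2  0.5 -1.2] turn [ 0.    -0.001  0.001] pos [ 607.8 -133.3  -28.4] rot [ 3.141e+00 -1.000e-03  1.000e-03] j [-0.27  0.68  1.46  0.    1.    1.3 ] F [ 1.5  0.4 -0.2] gap 52.6 0.0 t 31.75
```

```bash
python3 -m crank '[[20,1,0.5,-1,0,0,0],[20,1,0.5,-1,0,0,0],[20,1,0.5,-1,0,0,0],[20,1,0.5,-1,0,0,0],[20,1,0.5,-1,0,0,0]]' 8
python3 -m crank '[[52,0,0,0,0,0,0],[52,0,0,0,0,0,-0.15],[52,0,0,0,0,0,-0.3],[52,0,0,0,0,0,-0.45],[52,0,0,0,0,0,-0.6],[52,0,0,0,0,0,-0.75],[52,0,0,0,0,0,-0.9],[52,0,0,0,0,0,-1.05],[52,0,0,0,0,0,-1.2],[52,0,0,0,0,0,-1.35]]' | egrep 'clock|wrist|gap'
python3 -m crank '[[52,0,0,0,0,0,-0.15],[52,0,0,0,0,0,-0.22],[20,0,0,0,0,0,-0.22],[20,0,0,0,0,0,-0.22],[20,0,0,0,0,0,-0.22],[20,0,0,0,0,0,-0.22]]' 25
python3 -c "
from h import *
to(575.15,218.7,145)"
```

```text
clock: 32.25
eef_pos: [608.7, -133.9, -27.6]
eef_rot: [3.141, -0.001, 0.001]
wrist_force: [0.5, 0.4, 6.2]
finger_gap: 34.2
finger_force: 8.0
clock: 33.25
wrist_force: [-0.0, -0.0, -0.0]
finger_gap: 48.7
clock: 33.85
eef_pos: [608.2, -133.8, -28.2]
eef_rot: [-3.141, -0.0, 1.57]
wrist_force: [-0.7, 0.2, -0.8]
finger_gap: 33.4
finger_force: 25.0
shift [ 352.4  -33.5 -173.2] turn [-0.    -0.    -0.001] pos [ 608.2 -133.8  -28.2] rot [-3.141 -0.     1.57 ] j [-0.28  0.68  1.46  0.    1.   -0.27] F [-0.7  0.2 -0.8] gap 33.4 25.0 t 33.85
```

```bash
python3 -m crank '[[20,0,0,-50,0,0,0],[20,0,0,-100,0,0,0],[20,0,0,-150,0,0,0],[20,0,0,-183,0,0,0],[20,352,-33,-183,0,0,0],[20,352,-33,-183,0,0,0],[20,352,-33,-183,0,0,0],[20,352,-33,-183,0,0,0],[20,352,-33,-183,0,0,0],[20,352,-33,-183,0,0,0]]'
python3 -m crank '[[20,50,-5,0,0,0,0],[20,50,-5,0,0,0,0],[20,50,-5,0,0,0,0]]' | grep gap
python3 -c "
from h import *
to(575.15,218.7,155)"
```

```text
clock: 34.85
eef_pos: [579.7, 166.9, 155.0]
eef_rot: [3.141, -0.0, 1.57]
wrist_force: [0.6, 0.2, -0.3]
finger_gap: 33.2
finger_force: 25.0
finger_gap: 33.2
shift [ 3.1  0.2 -0.4] turn [-0.     0.     0.001] pos [574.9 215.6 154.6] rot [-3.141  0.     1.572] j [ 0.3   0.46  1.35 -0.    1.34  0.3 ] F [-0.4 -0.3  1.1] gap 33.2 25.0 t 35.15
```

```bash
python3 -m crank '[[20,3,0.2,0,0,0,0],[20,3,0.2,0,0,0,0],[20,3,0.2,0,0,0,0]]' | grep pos
python3 -m crank '[[20,0,0,8,0,0,0],[20,0,0,14,0,0,0],[20,0,0,18,0,0,0],[20,0,0,18,0,0,0]]' | egrep 'pos|wrist'
for k in 1 2 ; do python3 -m crank '[[20,0,0,0.8,0,0,0],[20,0,0,1.6,0,0,0],[20,0,0,1.6,0,0,0]]' | egrep 'pos|wrist'; done
```

```text
eef_pos: [575.8, 216.9, 155.0]
eef_pos: [575.1, 217.7, 135.9]
wrist_force: [1.1, -0.5, 0.5]
eef_pos: [575.5, 217.9, 135.3]
wrist_force: [-0.1, -1.1, 0.2]
eef_pos: [575.4, 217.9, 133.5]
wrist_force: [-1.0, 0.1, -0.4]
```

```bash
python3 -m crank '[[20,0.8,-0.15,0,0,0,0],[20,0.8,-0.15,0.8,0,0,0],[20,0.8,-0.15,1.6,0,0,0],[20,0.8,-0.15,1.6,0,0,0]]' | egrep 'pos|wrist'
for k in 1 2 3; do python3 -m crank '[[20,0,0,0.7,0,0,0],[20,0,0,1.4,0,0,0],[20,0,0,1.4,0,0,0]]' | egrep 'pos|wrist'; done
```

```text
eef_pos: [575.2, 218.7, 131.9]
wrist_force: [0.9, -0.1, -1.0]
eef_pos: [575.2, 218.7, 130.5]
wrist_force: [-0.5, 0.8, -1.3]
eef_pos: [575.2, 218.7, 129.1]
wrist_force: [0.4, -0.5, -0.3]
eef_pos: [575.3, 218.7, 127.7]
wrist_force: [0.3, 0.4, 0.4]
```

```bash
for k in 1 2 3 4; do python3 -m crank '[[20,0,0,0.6,0,0,0],[20,0,0,1.2,0,0,0],[20,0,0,1.2,0,0,0]]' | egrep 'pos|wrist'; done
```

```text
eef_pos: [575.2, 218.7, 126.6]
wrist_force: [0.3, 0.6, 0.0]
eef_pos: [575.2, 218.7, 125.3]
wrist_force: [-0.3, -0.5, 1.1]
eef_pos: [575.2, 218.7, 124.1]
wrist_force: [-0.3, -0.6, -0.7]
eef_pos: [575.2, 218.7, 122.9]
wrist_force: [0.2, -0.1, -0.4]
```

```bash
for k in 1 2 3 4 5 6; do python3 -m crank '[[20,0,0,0.6,0,0,0],[20,0,0,1.2,0,0,0],[20,0,0,1.2,0,0,0]]' | egrep 'pos|wrist'; done
```

```text
eef_pos: [575.3, 218.7, 121.8]
wrist_force: [0.3, 0.5, -0.2]
eef_pos: [575.3, 218.8, 120.6]
wrist_force: [-0.8, 1.2, 1.5]
eef_pos: [575.3, 218.7, 119.6]
wrist_force: [-0.3, 0.9, 3.4]
eef_pos: [575.4, 218.7, 118.3]
wrist_force: [-0.2, 1.5, 2.1]
eef_pos: [575.2, 218.7, 116.8]
wrist_force: [-0.2, 0.2, 1.9]
eef_pos: [575.2, 218.7, 115.7]
wrist_force: [0.6, 1.0, 1.0]
```

```bash
for k in 1 2 3 4; do python3 -m crank '[[20,0,0,0.6,0,0,0],[20,0,0,1.2,0,0,0],[20,0,0,1.2,0,0,0]]' | egrep 'pos|wrist'; done; python3 -m crank '[[20,0,0,0.4,0,0,0],[20,0,0,0.7,0,0,0],[20,0,0,0.7,0,0,0]]' | egrep 'pos|wrist'
```

```text
eef_pos: [575.2, 218.7, 114.5]
wrist_force: [-0.6, 0.6, 2.1]
eef_pos: [575.2, 218.7, 113.3]
wrist_force: [-0.6, 0.7, 1.7]
eef_pos: [575.3, 218.7, 112.1]
wrist_force: [0.3, 1.0, 1.6]
eef_pos: [575.3, 218.7, 110.9]
wrist_force: [-0.9, 0.3, 1.5]
eef_pos: [575.3, 218.7, 110.3]
wrist_force: [-1.2, 1.2, 1.3]
```

```bash
for k in 1 2 3; do python3 -m crank '[[20,0,0,0.4,0,0,0],[20,0,0,0.7,0,0,0],[20,0,0,0.7,0,0,0]]' | egrep 'pos|wrist|clock'; done
```

```text
clock: 42.55
eef_pos: [575.3, 218.8, 109.9]
wrist_force: [-1.1, 0.9, 4.3]
clock: 42.85
eef_pos: [575.4, 218.8, 109.8]
wrist_force: [-3.7, 0.3, 10.5]
clock: 43.15
eef_pos: [575.5, 218.8, 109.7]
wrist_force: [-5.7, -0.6, 14.8]
```

Landed at 109.8, as predicted. Relieve, release and retreat.

```bash
python3 -m crank '[[20,0,0,-1.4,0,0,0],[50,0,0,-1.4,0,0,0],[50,0,0,-1.4,0,0,0],[50,0,0,-1.4,0,0,0],[50,0,0,-35,0,0,0],[50,0,0,-70,0,0,0],[50,-60,0,-70,0,0,0],[50,-110,-10,-70,0,0,0],[50,-160,-20,-70,0,0,0],[50,-200,-30,-70,0,0,0]]'
python3 -m crank '[[50,0,0,0,0,0,0],[50,0,0,0,0,0,0]]' | grep wrist
python3 - <<'E'
from h import *
np.set_printoptions(precision=1,suppress=True)
im=[]
Q=[(27,0),(27,18),(16,18),(13.8,20.5),(22,20.5),(22,36.5),(11,36.5),(9,39),(17,39),(17,53),(6,53),(6,57),(0,62)]
for n in("scene","top"):
    P,d=optics.camera(n);q=cloud(n,d)
    print(n,*fit(q,[575,218,98.5],Q,102,175,30),"small",*fit(q,[575,218,144.5],ring(17,7,14),139,154,19))
    u,v=proj(n,(575,217,120)).astype(int)
    im.append(cv2.resize(P[v-24:v+24,u-24:u+24,::-1],(400,400),interpolation=cv2.INTER_CUBIC))
cv2.imwrite("pics/a6.png",np.hstack(im))
E
```

```text
clock: 44.15
eef_pos: [545.3, 19.8, 178.0]
eef_rot: [-3.141, 0.0, 1.571]
wrist_force: [0.6, -0.9, 0.3]
finger_gap: 47.1
finger_force: 0.0
wrist_force: [0.1, -0.1, 0.5]
scene [576.4 216.5  98.6] 287 0.9843865703168149 small [575.6 216.9 144.4] 82 0.8506015351039338
top [573.7 217.7  98.4] 412 0.9648948762124334 small [573.6 218.  144.4] 143 1.0077535737020469
```

View pics/a6.png

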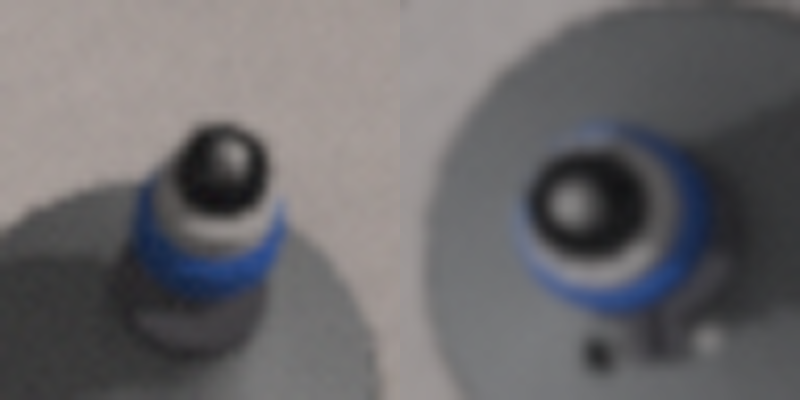

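The picture shows blue, aluminium and black rings stacked concentrically on the spindle. The fitted heights match the seated values: S is unchanged at 98.5 and the black ring's centre is at S+46.

```bash
python3 -c "
from cell import manip
print(manip.sign_off())"
```

```text
the job is handed in; nothing more can be done
None
```

I threaded all three rings onto the spindle in order, and each landed on its shoulder at the predicted height. The readings between moves never showed more than about 15 N of push, the measured spindle height was unchanged, and I handed the job in at about 44 s; no verdict came back.

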